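Register a door stile on the latch-fitting turntable

TASK

On the locked turntable, push the loose pine stile near its two ends until its long edge lies flat along the angle-iron rail, and press it firmly home there; then slide it along the rail until its end is pressed firmly against the stop block, and leave it tight against both rail and stop, with nothing touching it. Firm means a steady push of about 15 N, held a moment; never push with more than 20 N. Keep the stile lying flat on the turntable, and leave the latches, the knob and the spring catch where they are.

Things in the scene. Friction and masses are not known exactly. Their poses are not given: they have to be found in the camera images.
- turntable: locked cast-iron turntable, a dark disc 420 mm across that does not turn; origin under its centre at bench level, its flat top is 60 mm above the origin. Its x axis points square to the rail (from the open side towards the rail), y runs along the rail towards the stop, z up. Its position and turn on the bench vary.
- rail: steel angle-iron rail bolted to the turntable, rigid, 230 mm long, upright leg 6 mm thick and 30 mm high, its foot reaches 36 mm behind the working face. Origin on its working face, half-way along it, at the level of the turntable's top; x points through the face, into the rail (so the stile lies at negative x), y along the rail towards the stop, z up.
- stop: steel stop block bolted to the turntable at the rail's y end, rigid, 60 mm (along x) by 22 mm, 30 mm high with a 5 mm bolt head on it. Origin at the middle of its working face, at the level of the turntable's top; axes as the rail's; y points into the block, so the stile comes to it from negative y. Its middle lies 45 mm in front of the rail's face, its working face 120 mm along +y from the rail's origin.
- stile_center (a point): centre, half-way up, of the loose pine stile offcut: a plain board 95 mm wide (x), 180 mm long (y), 35 mm thick, lying flat on the turntable before the rail, up to 17 degrees askew. Own x points to the long edge that goes against the rail, y to the end that goes against the stop. 0.19 to 0.35 kg; slides under 1 to 3 N, more if the finger also bears down. Too wide to grip across.
- stile_left_corner (a point): point on the stile, half-way up: the corner of its rail-side edge and its stop-side end (own x +47.5 mm, y +90 mm from its centre)
- stile_right_corner (a point): point on the stile, half-way up: the corner of its rail-side edge and its other end (own x +47.5 mm, y -90 mm from its centre)
- stile_left_end (a point): point on the stile, half-way up: middle of the end that goes against the stop (own y +90 mm from its centre)
- latch_a: blackened iron thumb latch lying loose on the turntable, plate 34 x 100 mm with a bow, 24 mm high; bystander on the rim, either behind the rail or at the open side opposite it
- latch_b: second thumb latch, like the first, at the other one of the two places
- cabinet_knob: loose nickel cabinet knob 32 mm across, 29 mm high, standing behind the rail; bystander
- spring_catch: loose chrome spring catch, 22 x 45 mm, 17 mm high, lying behind the rail; bystander
Things that resemble listed ones, but are neither listed nor needed, are in the scene too. Of the things shaped like the part that bears stile_center, the wooden one is meant.

How it is judged:
By the outcome, as a careful person would: the job done as asked, in the order asked, and still so for the second after the job is handed in, with the robot touching nothing.
It also fails if it takes over 72 s, if anything falls off the work surface, if the arm or the gripper's body presses on something with over 40 N, if the wrist force passes 120 N, or if a joint passes its speed limit or range.

ROBOT

A 6-joint arm with a two-finger parallel gripper is mounted at the origin on the work surface. World frame = base frame: x ahead of the robot, y to its left, z up, the work surface at z = 0. Lengths are in mm, angles in rad, forces in N, time in s.
With the tool pointing down it reaches from about 250 to 775 mm from the base axis. Payload 4 kg.
Tool frame: the origin (TCP) lies on the centre line of the jaws, within the pads' length; the fingertips stand nose_length ahead of it and the grasp point (between the pads) lies 5 mm behind it (nose_length is the distance from the TCP to the fingertips, in mm); z points along the fingers, y is the direction in which the jaws open and shut (so a half turn about z gives the same grasp; the last joint's range is limited). The gripper opens to 94 mm and grips with 3 to 60 N. Pads are 16 mm wide; open, the fingers measure 119 mm over their backs; the gripper's body (75 mm by 177 mm) begins 78 mm behind the grasp point.
Start: joints at [1.156, 0.087, 1.371, -0, 1.684, -0.103], TCP at [168.735, 523.498, 186.606] pointing down, gripper open.
Joint ranges: [-3.1, 3.1], [-0.76, 2.03], [0.27, 2.55], [-1.08, 4.22], [0.17, 2.65], [-2.57, 2.57]. Speed limits (rad/s): [2.79, 2.79, 3.14, 3.14, 3.14, 3.14].

INTERFACE

Orientations are given as a unit quaternion [w, x, y, z].
In Python, from plant import * gives the robot as it stands. The module is installed in compiled form; this text tells all that it offers.
- The arm moves only by the tool move_arm, never from a script. Its argument "targets" is a list of rows, each a list of 3 entries, a list of its own where there are three numbers: the opening, from -1 (shut) to 1 (fully open), then the shift along the tool's x, y, z in mm, then the turn, a rotation vector about the tool's x, y, z in degrees. A call has 1 to 12 rows; each row shifts and turns the commanded pose from where the row before left it, along the tool's axes as they then stand; what a row does not reach is not made up. A row lasts 1/8 s, in which the tool goes at most 62.5 mm and 10.7 degrees, less where a joint would pass 70% of its speed; a pose out of reach is approached as far as the arm can. A call with a gripper value outside its range is refused whole. The fingers move at their own pace and stop on an object; the grip force is fixed at half the most. Time passes only in rows, so rows that do not move let the fingers close. It gives the time, the measured TCP pose, the force and the opening at its end, in the units of the state.
- get_obs(): the state, without advancing time (a new reading comes with each control period).
- snapshot(name): name is "side" or "top"; returns (picture, depth): 400x640x3 uint8, red, green, blue; 400x640 float32, mm along the optical axis (not along the pixel's ray), 0 where there is no reading.
- camera_params(name): a dict with "intrinsics" (3x3 intrinsics, pixels), "k1" (the pictures are not rectified: a ray, as slopes to the right and down, at radius r is drawn at 1 + k1 r^2 times it, then the intrinsics apply), "R" (3x3) and "t" (3): a world point X has camera coordinates R X + t. Camera axes: x right, y down, z forward; pixel columns grow to the right and rows downward; lengths in mm; the calibration is good to about 2 mm. A picture is of the moment at which its call begins. camera_params takes no time and is no camera call.
- job_done(): hands the job in, once; it reports no verdict.
The state is a dict: "clock": time; "q": joint angles; "dq": joint speeds; "joint_torque": joint torques, N m; "position": TCP position; "tcp_rot": TCP orientation; "force": force on the tool from outside, world axes, zero at the start; "wrist_torque": the same for the moment, N m; "opening": finger opening in mm.
Only numpy, scipy, OpenCV 4.12 (cv2) and the standard library are available. Lean on these libraries where they do the work, as an engineer would, in place of code of your own. Each camera call takes 0.05 s, during which the arm holds its last target.

## Working session

There is one attempt and no reset: what is moved stays moved. The work goes in short steps, Python scripts to look and compute and a tool call to move; the robot and the scene stay as the last step left them, time stands still between calls to the robot, and variables do not carry over. Pictures are saved under pics/ and viewed, and the job is handed in when it is done.

Besides the shell and the picture viewer there is one more tool, called after "Call:" by a JSON object that holds its "method" and its "body", one argument or row to a line. move_arm: Moves the arm, as the interface text tells. Its arguments: {"type":"object","properties":{"targets":{"type":"array","items":{"type":"array"}}},"required":["targets"]}

```bash
mkdir -p pics; ls; python3 - <<'E'
from plant import *
import cv2,numpy as np
o=get_obs();print({k:np.round(v,3) for k,v in o.items()})
for n in("top","side"):
    p,d=snapshot(n);cv2.imwrite(f"pics/{n}0.png",p[:,:,::-1]);np.save(f"{n}0.npy",d)
    print(n,camera_params(n))
E
```

```text
pics
{'clock': np.float64(0.0), 'q': array([ 1.156,  0.088,  1.372,  0.   ,  1.684, -0.103]), 'dq': array([ 0.   , -0.001, -0.   ,  0.   ,  0.001, -0.   ]), 'joint_torque': array([ 0.0000e+00, -3.4016e+01, -3.0243e+01,  7.2000e-02,  3.3000e-02,
       -0.0000e+00]), 'position': array([168.486, 522.932, 185.413]), 'tcp_rot': array([-0.   ,  0.155,  0.988, -0.001]), 'force': array([-0.117, -0.348,  0.303]), 'wrist_torque': array([ 0.001, -0.058,  0.002]), 'opening': np.float64(93.657)}
top {'intrinsics': array([[433.03389819,   0.        , 318.70451629],
       [  0.        , 433.03389819, 205.26859166],
       [  0.        ,   0.        ,   1.        ]]), 'k1': -0.008793744008060593, 'R': array([[ 0.01987351, -0.99979244, -0.00448614],
       [-0.98205658, -0.01867893, -0.18765917],
       [ 0.18753642,  0.00813509, -0.98222396]]), 't': array([ -52.49702774,  462.67060698, 1062.14439787])}
side {'intrinsics': array([[492.75558404,   0.        , 314.44562119],
       [  0.        , 492.75558404, 191.09139909],
       [  0.        ,   0.        ,   1.        ]]), 'k1': 0.037302472518743225, 'R': array([[ 0.69678689, -0.71714687,  0.01372573],
       [-0.51551628, -0.51400255, -0.6855978 ],
       [ 0.49872938,  0.47063973, -0.72785112]]), 't': array([-356.93999305,  262.06960783, 1312.63997528])}
```

View pics/top0.png

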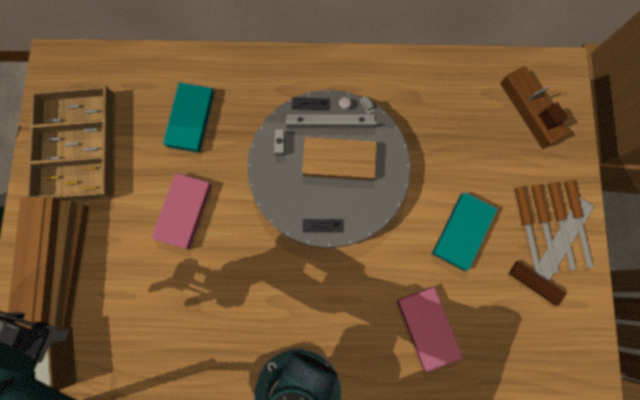

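View pics/side0.png

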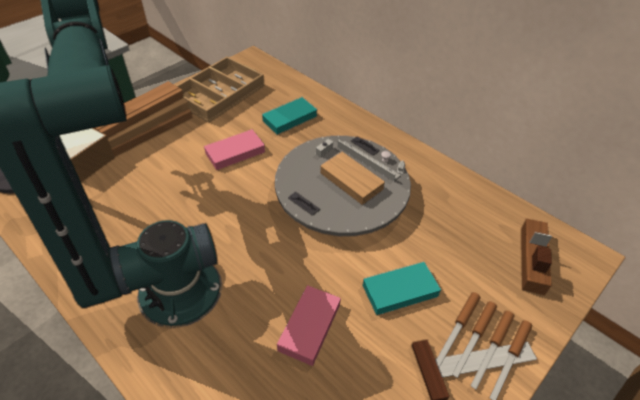

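The stile-shaped things in the top view are teal (188,116) and (466,231), pink (182,211) and (430,328), and the wooden board at (340,158). Only the last is wooden and lies on the turntable in front of the rail, so that is the one meant. I'll confirm it in a crop and measure it.

```bash
cat > h.py <<'E'
import numpy as np,cv2
from plant import camera_params
def und(n,px):
    c=camera_params(n);K=np.array(c["intrinsics"]);px=np.atleast_2d(px).astype(float)
    s=np.c_[(px[:,0]-K[0,2])/K[0,0],(px[:,1]-K[1,2])/K[1,1]]
    u=s.copy()
    for _ in range(10): u=s/(1+c["k1"]*(u**2).sum(1,keepdims=True))
    return u,np.array(c["R"]),np.array(c["t"])
def plane(n,px,z):
    u,R,t=und(n,px);C=-R.T@t;D=np.c_[u,np.ones(len(u))]@R
    return C+D*((z-C[2])/D[:,2])[:,None]
def depthpts(n,px,d):
    u,R,t=und(n,px);px=np.atleast_2d(px).astype(int);z=d[px[:,1],px[:,0]]
    return (np.c_[u,np.ones(len(u))]*z[:,None]-t)@R
E
python3 - <<'E'
from h import *
p=cv2.imread("pics/top0.png");d=np.load("top0.npy")
cv2.imwrite("pics/crop0.png",cv2.resize(p[80:255,240:420],None,fx=3.4,fy=3.4,interpolation=cv2.INTER_CUBIC))
s=cv2.imread("pics/side0.png")
cv2.imwrite("pics/crops0.png",cv2.resize(s[125:240,265:420],None,fx=5,fy=5,interpolation=cv2.INTER_CUBIC))
for px in [(340,158),(330,190),(330,120),(279,140),(330,205),(345,103),(310,103),(322,225),(300,119)]:
    print(px,depthpts("top",px,d).round(1))
hsv=cv2.cvtColor(p,cv2.COLOR_BGR2HSV)
print([hsv[y,x] for x,y in [(340,158),(330,190),(330,120),(279,140),(340,175),(210,320)]])
E
```

```text
(340, 158) [[575.3 -94.6  91.9]]
(330, 190) [[500.6 -71.5  58.9]]
(330, 120) [[685.4 -68.5  66.3]]
(279, 140) [[617.   58.5  99.3]]
(330, 205) [[461.6 -72.   60.8]]
(345, 103) [[ 724.  -106.1   86.9]]
(310, 103) [[732.1 -15.4  65.1]]
(322, 225) [[407.5 -52.8  81.3]]
(300, 119) [[684.2   9.1  72.6]]
[array([ 16, 153, 158], dtype=uint8), array([ 19,  34, 106], dtype=uint8), array([ 21,  31, 131], dtype=uint8), array([ 6, 21, 62], dtype=uint8), array([ 16, 149, 135], dtype=uint8), array([ 16, 159, 159], dtype=uint8)]
```

View pics/crop0.png

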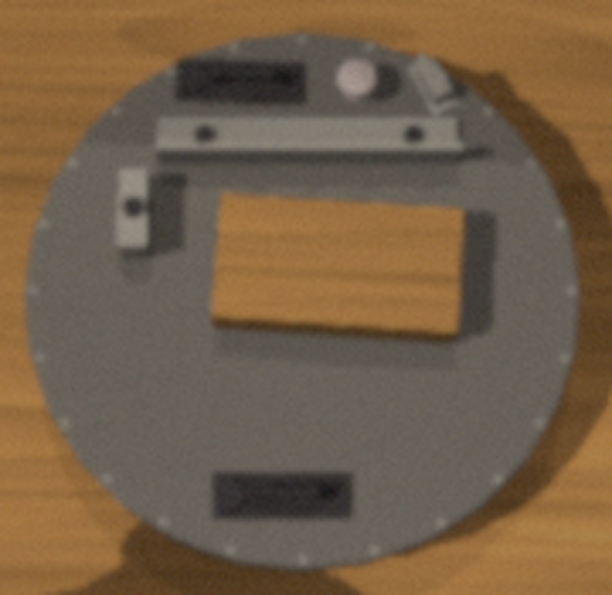

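View pics/crops0.png

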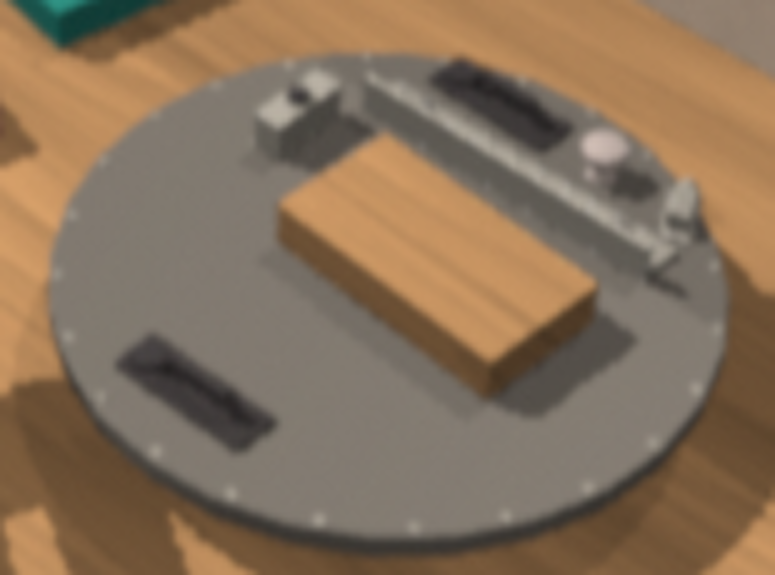

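```bash
cat > meas.py <<'E'
from h import *
def stile(p):
    hsv=cv2.cvtColor(p,cv2.COLOR_BGR2HSV)
    m=((hsv[...,1]>110)&(hsv[...,2]>108)).astype(np.uint8)
    n,l,st,c=cv2.connectedComponentsWithStats(m)
    lab=None
    for i in range(1,n):
        if 1500<st[i,4]<5000 and 300-60<c[i][0]<420 and 90<c[i][1]<240: lab=i;print(st[i],c[i])
    return l==lab
def quad(m):
    cs,_=cv2.findContours(m.astype(np.uint8),cv2.RETR_EXTERNAL,cv2.CHAIN_APPROX_NONE)
    return cv2.minAreaRect(max(cs,key=cv2.contourArea)),max(cs,key=cv2.contourArea)[:,0]
E
python3 - <<'E'
from meas import *
p=cv2.imread("pics/top0.png")
m=stile(p);r,c=quad(m)
W=plane("top",c,95)[:,:2]
rr=cv2.minAreaRect(W.astype(np.float32));print("stile world rect",rr);print(cv2.boxPoints(rr))
# from hand-read crop px  (crop*1/3.4 + offset) 
f=lambda a:np.array(a)/3.4+np.array([240,80])-0.35
print("rail top front edge",plane("top",f([(157,151),(460,152)]),90).round(1))
print("rail back",plane("top",f([(157,117),(460,117)]),90).round(1))
print("stop top corners",plane("top",f([(118,168),(148,168),(148,249),(116,249)]),90).round(1))
print("stile",plane("top",f([(219,193),(464,208),(459,334),(212,322)]),95).round(1))
print("latches",plane("top",f([(176,60),(305,60),(305,102),(176,102)]),64).round(1),plane("top",f([(213,474),(351,474),(351,517),(213,517)]),64).round(1))
print("disc l/r/t/b",plane("top",f([(25,290),(580,290),(300,35),(310,568)]),60).round(1))
g=lambda a:np.array(a)/5+np.array([265,125])-0.4
print("side stile",plane("side",g([(388,135),(597,290),(490,362),(278,206)]),95).round(1))
print("side rail front top",plane("side",g([(366,80),(662,258)]),90).round(1))
print("side stop top: ",plane("side",g([(257,120),(315,75),(340,95),(280,133)]),90).round(1))
E
```

```text
[ 302  137   75   41 2648] [339.11782477 157.10347432]
stile world rect ((577.3963623046875, -92.1839370727539), (180.5680389404297, 95.01900482177734), 87.2624282836914)
[[ 5.2562903e+02 -1.8009579e+02]
 [ 6.2053955e+02 -1.8463405e+02]
 [ 6.2916370e+02 -4.2720795e+00]
 [ 5.3425317e+02  2.6617432e-01]]
rail top front edge [[ 662.9   43.7   90. ]
 [ 666.2 -182.3   90. ]]
rail back [[ 689.8   44.6   90. ]
 [ 694.  -182.4   90. ]]
stop top corners [[649.   72.3  90. ]
 [649.4  50.   90. ]
 [586.6  47.7  90. ]
 [586.2  71.3  90. ]]
stile [[ 629.    -3.7   95. ]
 [ 620.8 -184.4   95. ]
 [ 525.  -180.3   95. ]
 [ 530.7   -1.2   95. ]]
latches [[747.8  34.   64. ]
 [749.6 -65.9  64. ]
 [715.  -66.5  64. ]
 [713.2  32.9  64. ]] [[ 424.    -3.5   64. ]
 [ 425.9 -104.6   64. ]
 [ 394.2 -104.9   64. ]
 [ 392.3   -4.3   64. ]]
disc l/r/t/b [[ 562.2  142.3   60. ]
 [ 570.  -275.8   60. ]
 [ 772.2  -61.8   60. ]
 [ 356.9  -75.6   60. ]]
side stile [[ 629.7   -6.1   95. ]
 [ 615.8 -185.4   95. ]
 [ 526.5 -178.1   95. ]
 [ 533.9   -1.7   95. ]]
side rail front top [[ 663.4   43.    90. ]
 [ 669.  -193.6   90. ]]
side stop top:  [[585.5  66.   90. ]
 [643.5  69.7  90. ]
 [640.6  44.9  90. ]
 [587.   47.1  90. ]]
```

Measured in world coordinates:

| Item | Measurement |
|---|---|
| Rail face | x≈665 at its middle, y axis ≈(-0.016, 1) |
| Stop face | y≈49 |
| Stile | 180.6×95.0 (matches the given size), centre (577,-92) |
| Stile turn needed | about 3.6° CCW to lie along the rail |
| Gap to rail | 35 mm at the left corner, 46 mm at the right corner |
| Gap to stop | about 52 mm |

Next I'll shut the gripper, align the tool y axis with the rail, and travel high.

Call:
{"method": "move_arm", "body": {
  "targets": [
    [-1, [0, 0, 0], [0, 0, -9.4]],
    [-1, [0, 0, 0], [0, 0, -9.3]],
    [-1, [-24, -57, 0], [0, 0, 0]],
    [-1, [-24, -57, 0], [0, 0, 0]],
    [-1, [-24, -57, 0], [0, 0, 0]],
    [-1, [-24, -57, 0], [0, 0, 0]],
    [-1, [-24, -57, 0], [0, 0, 0]],
    [-1, [-24, -57, 0], [0, 0, 0]],
    [-1, [-24, -57, 0], [0, 0, 0]],
    [-1, [-24, -57, 0], [0, 0, 0]],
    [-1, [-24, -57, 0], [0, 0, 0]],
    [-1, [-24, -57, 0], [0, 0, 0]]
  ]
}}

```text
clock: 1.6
position: [417.2, -44.9, 186.3]
tcp_rot: [0.0, -0.007, 1.0, 0.0]
force: [1.6, 0.5, -0.3]
opening: 0.4
```

Call:
{"method": "move_arm", "body": {
  "targets": [
    [-1, [-19, -38, 0], [0, 0, 0]],
    [-1, [-19, -38, 0], [0, 0, 0]],
    [-1, [-18, -38, 0], [0, 0, 0]],
    [-1, [0, 0, 30], [0, 0, 0]],
    [-1, [0, 0, 30], [0, 0, 0]],
    [-1, [0, 0, 0], [0, 0, 0]],
    [-1, [0, 0, 0], [0, 0, 0]]
  ]
}}

```text
clock: 2.48
position: [475.1, -156.2, 127.5]
tcp_rot: [0.001, -0.007, 1.0, -0.0]
force: [0.2, 0.6, 1.0]
opening: 0.5
```

```bash
python3 - <<'E'
from plant import *
import cv2,numpy as np
o=get_obs();print({k:np.round(o[k],3) for k in("clock","position","tcp_rot","force","wrist_torque")})
p,d=snapshot("side");cv2.imwrite("pics/side1.png",p[:,:,::-1]);
a,b=100,250
cv2.imwrite("pics/side1c.png",cv2.resize(p[90:240,230:430,::-1],None,fx=4,fy=4,interpolation=cv2.INTER_CUBIC))
from plant import camera_params as cp
c=cp("side");R,t,K=map(np.array,(c["R"],c["t"],c["intrinsics"]))
for dz in(0,10,20,30,40):
    X=o["position"]-[0,0,dz];q=R@X+t;s=q[:2]/q[2];s=s*(1+c["k1"]*(s@s));print(dz,((K[:2,:2]@s+K[:2,2]-[230,90])*4).round(0))
E
```

```text
{'clock': np.float64(2.475), 'position': array([ 475.076, -156.197,  127.485]), 'tcp_rot': array([ 0.001, -0.007,  1.   , -0.   ]), 'force': array([0.163, 0.596, 1.01 ]), 'wrist_torque': array([ 0.045, -0.006,  0.007])}
0 [463. 419.]
10 [462. 428.]
20 [461. 438.]
30 [460. 447.]
40 [460. 457.]
```

View pics/side1c.png

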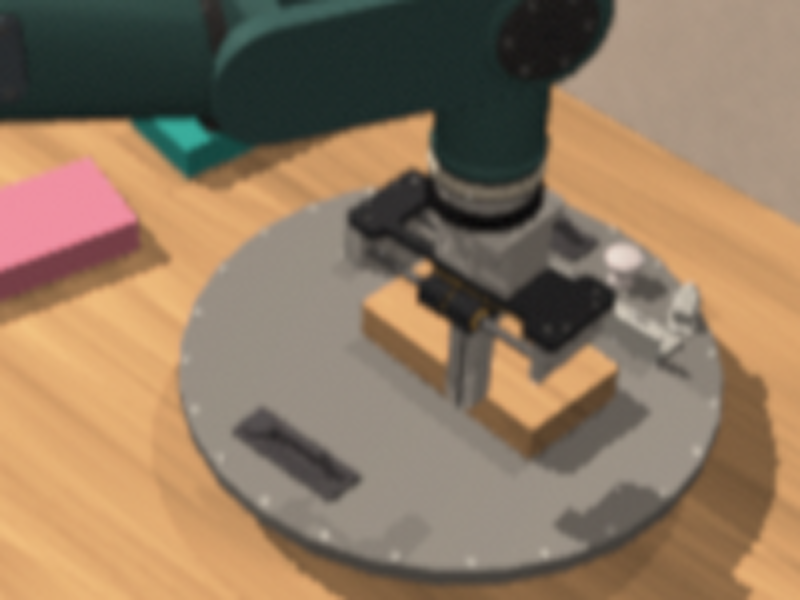

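The crop shows the shut fingers at x 445–490, apparently ending at y≈405. The TCP projects to (463,419), so the tip isn't clear against the grey disc. I'll enlarge it and check the depth.

```bash
python3 - <<'E'
from plant import *
from h import *
o=get_obs();print(o["position"].round(1),o["clock"])
p,d=snapshot("side")
cv2.imwrite("pics/side2c.png",cv2.resize(p[165:215,320:380,::-1],None,fx=12,fy=12,interpolation=cv2.INTER_NEAREST))
ys,xs=np.mgrid[165:210,325:370];px=np.c_[xs.ravel(),ys.ravel()]
P=depthpts("side",px,d)
s=(abs(P[:,0]-475)<25)&(abs(P[:,1]+156)<30)&(P[:,2]>70)
for y in range(165,205):
    k=s&(px[:,1]==y)
    if k.any(): print(y,px[k,0].min(),px[k,0].max(),np.median(P[k],0).round(0))
E
```

```text
[ 475.5 -156.3  128.1] 2.525
165 347 352 [ 453. -176.  269.]
166 348 353 [ 455. -179.  267.]
167 350 353 [ 458. -180.  263.]
168 350 355 [ 465. -179.  254.]
169 350 356 [ 466. -181.  251.]
170 349 354 [ 455. -179.  257.]
171 350 350 [ 450. -183.  256.]
172 342 350 [ 467. -147.  217.]
173 342 351 [ 467. -154.  217.]
174 342 353 [ 466. -163.  217.]
175 342 353 [ 467. -164.  214.]
176 342 353 [ 466. -164.  211.]
177 342 353 [ 467. -163.  205.]
178 342 353 [ 467. -164.  201.]
179 342 352 [ 467. -162.  198.]
180 342 352 [ 468. -164.  195.]
181 342 352 [ 467. -163.  191.]
182 342 352 [ 466. -163.  186.]
183 342 352 [ 468. -166.  183.]
184 342 352 [ 468. -165.  177.]
185 342 352 [ 467. -165.  172.]
186 342 352 [ 467. -163.  172.]
187 341 352 [ 469. -166.  170.]
188 342 351 [ 466. -164.  164.]
189 342 350 [ 467. -164.  158.]
190 343 349 [ 467. -162.  156.]
191 344 348 [ 466. -163.  154.]
192 345 346 [ 465. -162.  151.]
```

View pics/side2c.png

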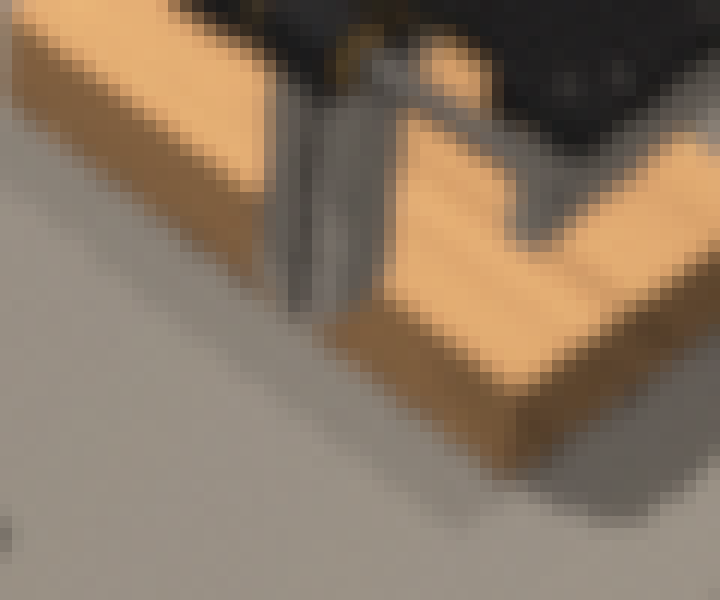

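```bash
python3 - <<'E'
from plant import *
from h import *
p,d=snapshot("side")
for q in [(345,196),(345,200),(330,205),(375,190),(360,195),(320,170),(400,150)]:
    print(q,depthpts("side",q,d).round(0), d[q[1],q[0]])
P=depthpts("side",np.array([(346,y) for y in range(180,200)]),d);print(P.round(0))
p,d=snapshot("top");cv2.imwrite("pics/top3.png",p[:,:,::-1])
cv2.imwrite("pics/top3c.png",cv2.resize(p[80:255,240:440,::-1],None,fx=3.4,fy=3.4,interpolation=cv2.INTER_CUBIC))
E
```

```text
(345, 196) [[ 522. -118.   57.]] 1476.0957
(345, 200) [[ 506. -131.   61.]] 1459.4106
(330, 205) [[ 462. -111.   58.]] 1448.5648
(375, 190) [[ 578. -183.   90.]] 1449.4518
(360, 195) [[ 526. -169.   97.]] 1424.8977
(320, 170) [[536.   1.  74.]] 1526.6104
(400, 150) [[857. -77.   2.]] 1702.757
[[ 462. -163.  200.]
 [ 467. -159.  190.]
 [ 466. -160.  188.]
 [ 466. -161.  184.]
 [ 465. -162.  182.]
 [ 468. -160.  175.]
 [ 467. -161.  172.]
 [ 464. -163.  172.]
 [ 465. -163.  167.]
 [ 466. -163.  162.]
 [ 469. -160.  154.]
 [ 465. -164.  156.]
 [ 467. -163.  150.]
 [ 530. -114.   61.]
 [ 528. -115.   59.]
 [ 524. -119.   61.]
 [ 521. -122.   60.]
 [ 516. -126.   64.]
 [ 517. -126.   58.]
 [ 513. -129.   58.]]
```

View pics/top3c.png

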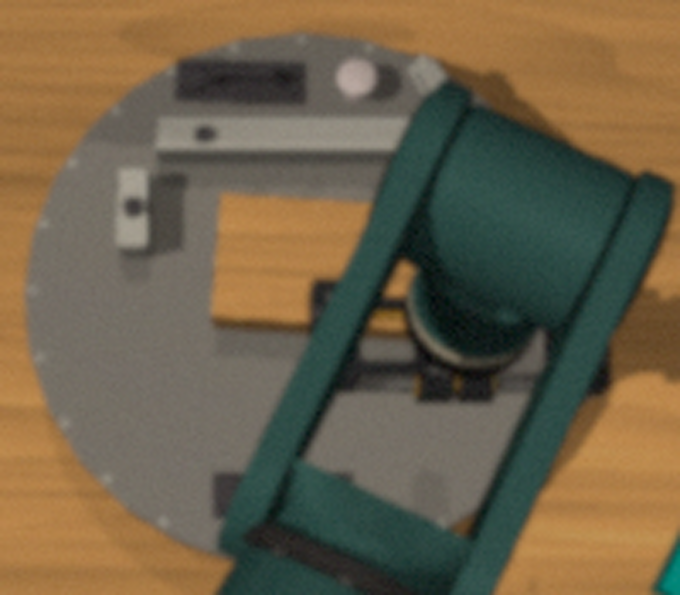

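The side depth puts the fingertips at z≈150 while the TCP reads 128. That contradicts the tips standing ahead of the TCP, so I'll descend carefully and check by force and a second look.

Call:
{"method": "move_arm", "body": {
  "targets": [
    [-1, [0, 0, 10], [0, 0, 0]],
    [-1, [0, 0, 10], [0, 0, 0]],
    [-1, [0, 0, 5], [0, 0, 0]],
    [-1, [0, 0, 0], [0, 0, 0]]
  ]
}}

```text
clock: 3.18
position: [474.1, -155.9, 100.6]
tcp_rot: [-0.001, -0.007, 1.0, 0.0]
force: [0.4, 0.1, -0.0]
opening: 0.5
```

```bash
python3 - <<'E'
from plant import *
from h import *
o=get_obs();print(o["position"].round(1),o["clock"],o["force"].round(1))
p,d=snapshot("side")
cv2.imwrite("pics/side4c.png",cv2.resize(p[165:225,310:390,::-1],None,fx=10,fy=10,interpolation=cv2.INTER_NEAREST))
P=depthpts("side",np.array([(346,y) for y in range(185,208)]),d);print(np.c_[range(185,208),P.round(0)])
E
```

```text
[ 474.1 -155.9  100.6] 3.175 [ 0.4  0.1 -0. ]
[[ 185.  465. -162.  178.]
 [ 186.  464. -163.  175.]
 [ 187.  465. -163.  171.]
 [ 188.  464. -164.  169.]
 [ 189.  466. -163.  162.]
 [ 190.  466. -163.  159.]
 [ 191.  464. -164.  157.]
 [ 192.  467. -162.  149.]
 [ 193.  465. -164.  148.]
 [ 194.  463. -166.  147.]
 [ 195.  465. -165.  141.]
 [ 196.  463. -167.  140.]
 [ 197.  466. -165.  132.]
 [ 198.  465. -166.  129.]
 [ 199.  511. -130.   61.]
 [ 200.  511. -131.   58.]
 [ 201.  506. -135.   60.]
 [ 202.  504. -137.   60.]
 [ 203.  503. -138.   56.]
 [ 204.  497. -143.   60.]
 [ 205.  496. -144.   58.]
 [ 206.  491. -149.   61.]
 [ 207.  489. -150.   59.]]
```

View pics/side4c.png

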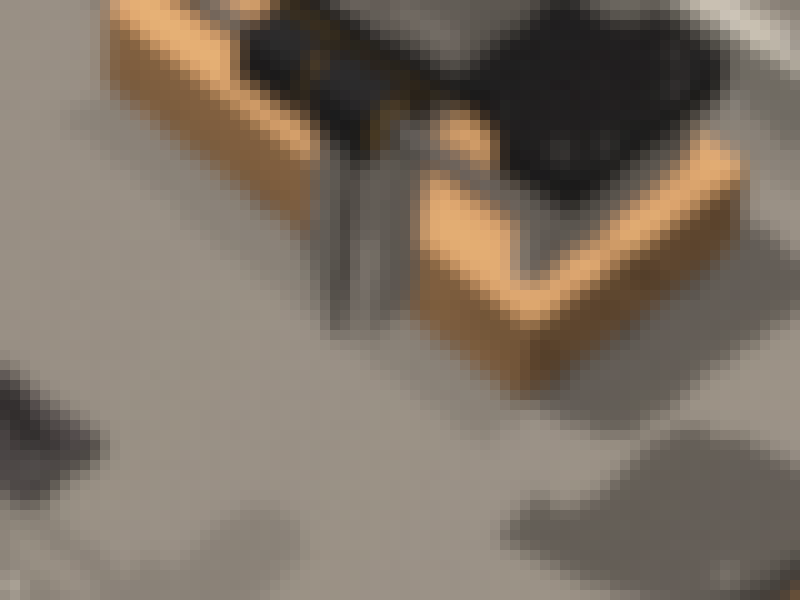

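The tip tracks the motion and again reads about 26 mm above the reported TCP, with force zero. I'll go on descending by the camera.

Call:
{"method": "move_arm", "body": {
  "targets": [
    [-1, [0, 0, 5], [0, 0, 0]],
    [-1, [0, 0, 5], [0, 0, 0]],
    [-1, [0, 0, 5], [0, 0, 0]],
    [-1, [0, 0, 0], [0, 0, 0]]
  ]
}}

```text
clock: 3.72
position: [474.3, -155.9, 85.9]
tcp_rot: [-0.001, -0.007, 1.0, 0.0]
force: [0.0, 0.3, 0.2]
opening: 0.4
```

Call:
{"method": "move_arm", "body": {
  "targets": [
    [-1, [0, 0, 4], [0, 0, 0]],
    [-1, [0, 0, 4], [0, 0, 0]],
    [-1, [0, 0, 0], [0, 0, 0]]
  ]
}}

```text
clock: 4.1
position: [474.4, -156.0, 78.0]
tcp_rot: [-0.0, -0.007, 1.0, 0.0]
force: [0.3, -0.4, 0.1]
opening: 0.6
```

```bash
python3 - <<'E'
from plant import *
from h import *
o=get_obs();print(o["position"].round(1),o["clock"],o["force"].round(1))
p,d=snapshot("side")
cv2.imwrite("pics/side5c.png",cv2.resize(p[165:225,310:390,::-1],None,fx=10,fy=10,interpolation=cv2.INTER_NEAREST))
P=depthpts("side",np.array([(346,y) for y in range(192,214)]),d);print(np.c_[range(192,214),P.round(0)])
E
```

```text
[ 474.4 -156.    78. ] 4.1 [ 0.3 -0.4  0.1]
[[ 192.  465. -164.  152.]
 [ 193.  463. -166.  151.]
 [ 194.  465. -165.  145.]
 [ 195.  466. -164.  139.]
 [ 196.  464. -166.  139.]
 [ 197.  462. -168.  137.]
 [ 198.  465. -166.  129.]
 [ 199.  462. -169.  129.]
 [ 200.  467. -165.  118.]
 [ 201.  466. -166.  116.]
 [ 202.  465. -167.  113.]
 [ 203.  464. -168.  111.]
 [ 204.  465. -168.  106.]
 [ 205.  496. -144.   57.]
 [ 206.  491. -148.   61.]
 [ 207.  488. -151.   61.]
 [ 208.  485. -154.   61.]
 [ 209.  484. -155.   59.]
 [ 210.  479. -159.   61.]
 [ 211.  478. -160.   59.]
 [ 212.  474. -164.   61.]
 [ 213.  470. -167.   62.]]
```

View pics/side5c.png

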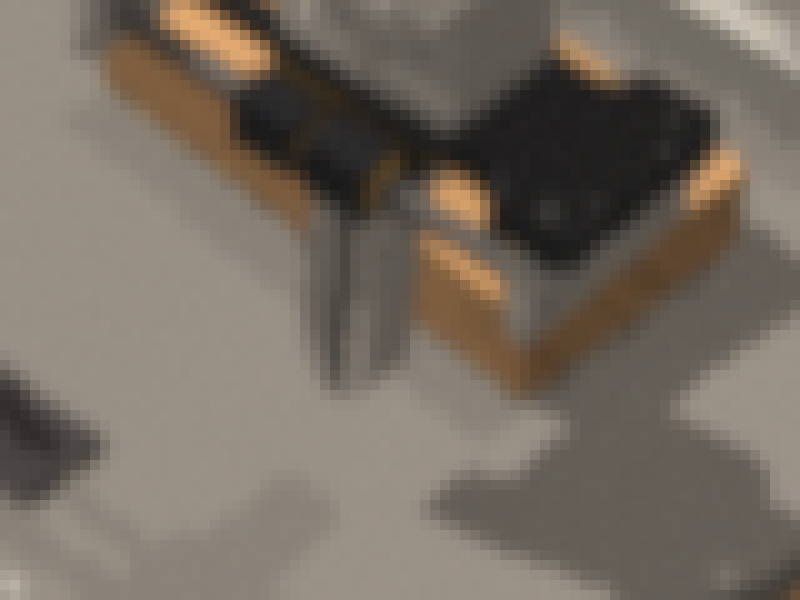

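The tip is at about 103 with the TCP at 78, so the offset is consistently +25–26 mm. For a tip at about 72 I need the TCP near 47.

Call:
{"method": "move_arm", "body": {
  "targets": [
    [-1, [0, 0, 5], [0, 0, 0]],
    [-1, [0, 0, 5], [0, 0, 0]],
    [-1, [0, 0, 5], [0, 0, 0]],
    [-1, [0, 0, 0], [0, 0, 0]]
  ]
}}

```text
clock: 4.65
position: [474.2, -155.9, 62.8]
tcp_rot: [-0.001, -0.007, 1.0, 0.0]
force: [-0.5, -0.1, -0.1]
opening: 0.4
```

Call:
{"method": "move_arm", "body": {
  "targets": [
    [-1, [0, 0, 5], [0, 0, 0]],
    [-1, [0, 0, 5], [0, 0, 0]],
    [-1, [0, 0, 5], [0, 0, 0]],
    [-1, [0, 0, 0], [0, 0, 0]]
  ]
}}

```text
clock: 5.15
position: [474.2, -155.9, 47.9]
tcp_rot: [-0.001, -0.007, 1.0, 0.0]
force: [0.4, -0.6, 0.1]
opening: 0.6
```

```bash
python3 - <<'E'
from plant import *
from h import *
o=get_obs();print(o["position"].round(1),o["clock"],o["force"].round(1))
p,d=snapshot("side")
cv2.imwrite("pics/side6c.png",cv2.resize(p[145:225,300:400,::-1],None,fx=8,fy=8,interpolation=cv2.INTER_NEAREST))
P=depthpts("side",np.array([(346,y) for y in range(200,220)]),d);print(np.c_[range(200,220),P.round(0)])
E
```

```text
[ 474.2 -155.9   47.9] 5.15 [ 0.4 -0.6  0.1]
[[ 200.  468. -165.  117.]
 [ 201.  468. -165.  113.]
 [ 202.  464. -168.  115.]
 [ 203.  469. -165.  104.]
 [ 204.  465. -168.  105.]
 [ 205.  466. -168.  101.]
 [ 206.  464. -169.   99.]
 [ 207.  463. -170.   96.]
 [ 208.  466. -168.   88.]
 [ 209.  469. -166.   79.]
 [ 210.  468. -168.   77.]
 [ 211.  476. -162.   61.]
 [ 212.  476. -162.   57.]
 [ 213.  468. -169.   65.]
 [ 214.  470. -167.   58.]
 [ 215.  464. -172.   62.]
 [ 216.  463. -173.   59.]
 [ 217.  459. -176.   61.]
 [ 218.  458. -178.   59.]
 [ 219.  456. -180.   58.]]
```

View pics/side6c.png

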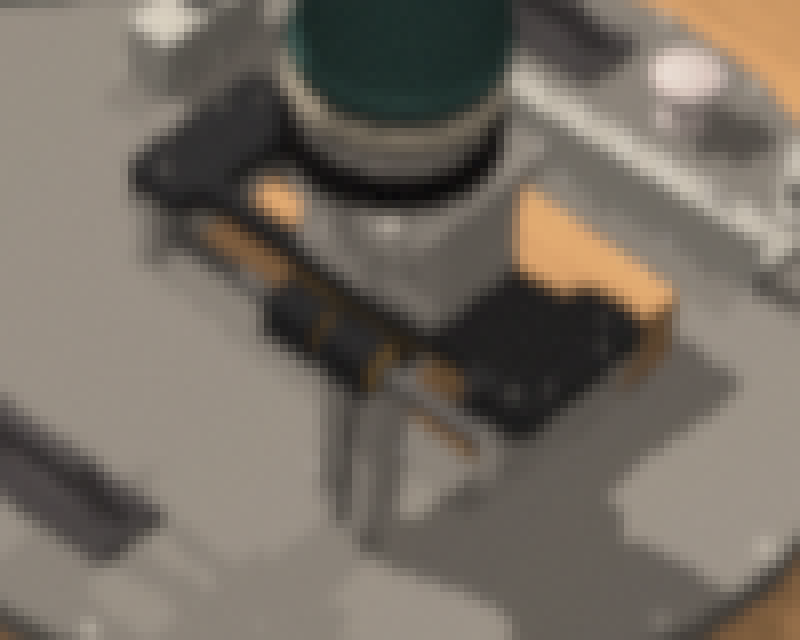

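The tip is at z≈70–73 with no contact force. Now I'll push the right end first, about 16 mm beyond contact (expected at TCP x≈518).

Call:
{"method": "move_arm", "body": {
  "targets": [
    [-1, [-12, 0, 0], [0, 0, 0]],
    [-1, [-12, 0, 0], [0, 0, 0]],
    [-1, [-12, 0, 0], [0, 0, 0]],
    [-1, [-5, 0, 0], [0, 0, 0]],
    [-1, [-5, 0, 0], [0, 0, 0]],
    [-1, [-5, 0, 0], [0, 0, 0]],
    [-1, [-5, 0, 0], [0, 0, 0]],
    [-1, [-4, 0, 0], [0, 0, 0]],
    [-1, [0, 0, 0], [0, 0, 0]]
  ]
}}

```text
clock: 6.32
position: [535.2, -155.0, 48.5]
tcp_rot: [0.0, -0.007, 1.0, 0.0]
force: [0.1, -0.7, -0.5]
opening: 0.4
```

Call:
{"method": "move_arm", "body": {
  "targets": [
    [-1, [40, 0, 0], [0, 0, 0]],
    [-1, [0, 45, 0], [0, 0, 0]],
    [-1, [0, 45, 0], [0, 0, 0]],
    [-1, [0, 43, 0], [0, 0, 0]],
    [-1, [0, 0, 0], [0, 0, 0]]
  ]
}}

```text
clock: 6.95
position: [492.8, -20.3, 48.9]
tcp_rot: [0.001, -0.009, 1.0, 0.0]
force: [0.0, -0.4, -0.7]
opening: 0.5
```

```bash
python3 - <<'E'
from plant import *
from h import *
o=get_obs();print(o["position"].round(1),o["clock"],o["force"].round(1))
p,d=snapshot("side");q,d2=snapshot("top")
cv2.imwrite("pics/s7.png",np.hstack([cv2.resize(p[120:240,260:420,::-1],None,fx=2.5,fy=2.5,interpolation=cv2.INTER_CUBIC),cv2.resize(q[90:210,240:400,::-1],None,fx=2.5,fy=2.5,interpolation=cv2.INTER_CUBIC)]))
E
```

```text
[492.8 -20.3  48.9] 6.95 [ 0.  -0.4 -0.7]
```

View pics/s7.png

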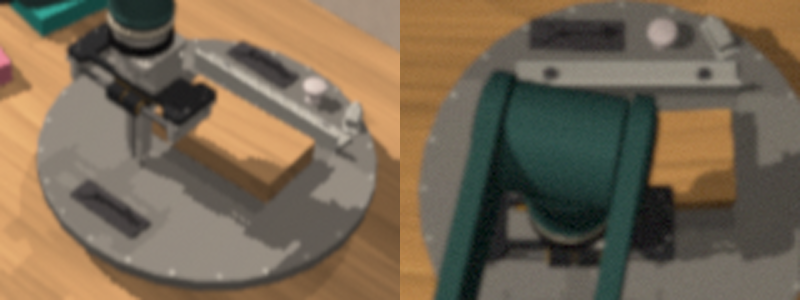

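The board has turned past parallel (right end nearer the rail), as planned. Now the left end.

Call:
{"method": "move_arm", "body": {
  "targets": [
    [-1, [-10, 0, 0], [0, 0, 0]],
    [-1, [-8, 0, 0], [0, 0, 0]],
    [-1, [-5, 0, 0], [0, 0, 0]],
    [-1, [-5, 0, 0], [0, 0, 0]],
    [-1, [-5, 0, 0], [0, 0, 0]],
    [-1, [-5, 0, 0], [0, 0, 0]],
    [-1, [-5, 0, 0], [0, 0, 0]],
    [-1, [-5, 0, 0], [0, 0, 0]],
    [-1, [-4, 0, 0], [0, 0, 0]]
  ]
}}

```text
clock: 8.18
position: [544.9, -22.0, 48.4]
tcp_rot: [-0.0, -0.007, 1.0, 0.0]
force: [-1.6, 0.1, 0.1]
opening: 0.4
```

Call:
{"method": "move_arm", "body": {
  "targets": [
    [-1, [40, 0, 0], [0, 0, 0]],
    [-1, [0, -45, 0], [0, 0, 0]],
    [-1, [0, -45, 0], [0, 0, 0]],
    [-1, [0, -45, 0], [0, 0, 0]],
    [-1, [0, 0, 0], [0, 0, 0]]
  ]
}}

```text
clock: 8.8
position: [507.2, -160.7, 48.8]
tcp_rot: [0.001, -0.005, 1.0, -0.001]
force: [0.8, -0.3, 0.1]
opening: 0.5
```

```bash
python3 - <<'E'
from plant import *
from h import *
o=get_obs();print(o["position"].round(1),o["clock"],o["force"].round(1))
p,d=snapshot("side");q,d2=snapshot("top")
cv2.imwrite("pics/s8.png",np.hstack([cv2.resize(p[120:240,260:420,::-1],None,fx=2.5,fy=2.5,interpolation=cv2.INTER_CUBIC),cv2.resize(q[90:210,240:400,::-1],None,fx=2.5,fy=2.5,interpolation=cv2.INTER_CUBIC)]))
E
```

```text
[ 507.2 -160.7   48.8] 8.8 [ 0.8 -0.3  0.1]
```

View pics/s8.png

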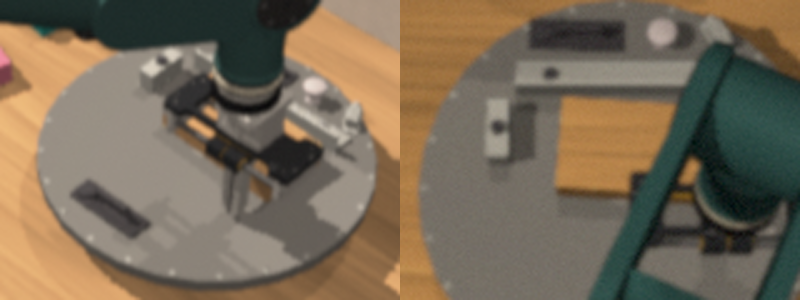

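Call:
{"method": "move_arm", "body": {
  "targets": [
    [-1, [-8, 0, 0], [0, 0, 0]],
    [-1, [-6, 0, 0], [0, 0, 0]],
    [-1, [-5, 0, 0], [0, 0, 0]],
    [-1, [-5, 0, 0], [0, 0, 0]],
    [-1, [-5, 0, 0], [0, 0, 0]],
    [-1, [-5, 0, 0], [0, 0, 0]],
    [-1, [-5, 0, 0], [0, 0, 0]],
    [-1, [-5, 0, 0], [0, 0, 0]],
    [-1, [-4, 0, 0], [0, 0, 0]]
  ]
}}

```text
clock: 10.02
position: [554.8, -157.0, 48.5]
tcp_rot: [-0.0, -0.007, 1.0, 0.0]
force: [-1.1, -1.2, 0.6]
opening: 0.4
```

Call:
{"method": "move_arm", "body": {
  "targets": [
    [-1, [30, 0, 0], [0, 0, 0]],
    [-1, [0, 45, 0], [0, 0, 0]],
    [-1, [0, 45, 0], [0, 0, 0]],
    [-1, [0, 45, 0], [0, 0, 0]],
    [-1, [0, 0, 0], [0, 0, 0]]
  ]
}}

```text
clock: 10.65
position: [523.0, -19.5, 48.7]
tcp_rot: [0.0, -0.01, 1.0, 0.001]
force: [0.2, -0.2, -0.8]
opening: 0.4
```

```bash
python3 - <<'E'
from plant import *
from h import *
o=get_obs();print(o["position"].round(1),o["clock"],o["force"].round(1))
p,d=snapshot("side");q,d2=snapshot("top")
cv2.imwrite("pics/s9.png",np.hstack([cv2.resize(p[120:240,260:420,::-1],None,fx=2.5,fy=2.5,interpolation=cv2.INTER_CUBIC),cv2.resize(q[90:210,240:400,::-1],None,fx=2.5,fy=2.5,interpolation=cv2.INTER_CUBIC)]))
E
```

```text
[523.  -19.5  48.7] 10.65 [ 0.2 -0.2 -0.8]
```

View pics/s9.png

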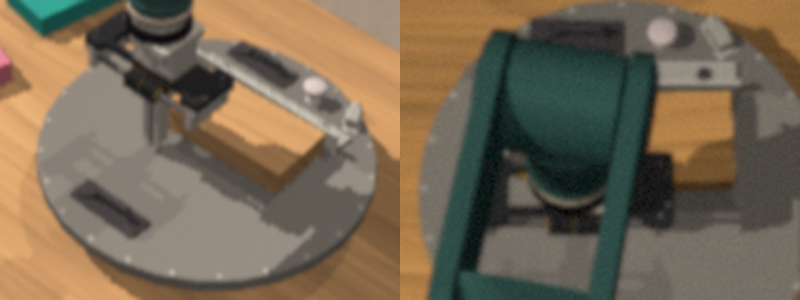

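The right end is now almost at the rail. Next I'll push the left end home, in small steps near the end (flat is expected at TCP x≈560).

Call:
{"method": "move_arm", "body": {
  "targets": [
    [-1, [-6, 0, 0], [0, 0, 0]],
    [-1, [-5, 0, 0], [0, 0, 0]],
    [-1, [-5, 0, 0], [0, 0, 0]],
    [-1, [-5, 0, 0], [0, 0, 0]],
    [-1, [-5, 0, 0], [0, 0, 0]],
    [-1, [-4, 0, 0], [0, 0, 0]],
    [-1, [-2, 0, 0], [0, 0, 0]],
    [-1, [0, 0, 0], [0, 0, 0]]
  ]
}}

```text
clock: 11.75
position: [554.8, -21.8, 48.4]
tcp_rot: [0.0, -0.007, 1.0, 0.0]
force: [-0.8, 0.8, -0.2]
opening: 0.7
```

Call:
{"method": "move_arm", "body": {
  "targets": [
    [-1, [-1, 0, 0], [0, 0, 0]],
    [-1, [-1, 0, 0], [0, 0, 0]]
  ]
}}

```text
clock: 12.0
position: [556.6, -21.8, 48.4]
tcp_rot: [-0.0, -0.007, 1.0, 0.0]
force: [-2.2, 0.3, 0.5]
opening: 0.6
```

Call:
{"method": "move_arm", "body": {
  "targets": [
    [-1, [-1, 0, 0], [0, 0, 0]],
    [-1, [-1, 0, 0], [0, 0, 0]]
  ]
}}

```text
clock: 12.25
position: [558.8, -21.9, 48.5]
tcp_rot: [-0.0, -0.007, 1.0, 0.0]
force: [-0.8, 0.8, -0.7]
opening: 0.4
```

Call:
{"method": "move_arm", "body": {
  "targets": [
    [-1, [-1, 0, 0], [0, 0, 0]],
    [-1, [-0.5, 0, 0], [0, 0, 0]]
  ]
}}

```text
clock: 12.5
position: [559.7, -21.8, 48.5]
tcp_rot: [-0.001, -0.007, 1.0, 0.0]
force: [-4.0, -0.2, 0.9]
opening: 0.5
```

Call:
{"method": "move_arm", "body": {
  "targets": [
    [-1, [-1, 0, 0], [0, 0, 0]]
  ]
}}

```text
clock: 12.62
position: [559.7, -21.9, 48.5]
tcp_rot: [-0.002, -0.007, 1.0, 0.0]
force: [-6.6, 0.4, 2.9]
opening: 0.2
```

Call:
{"method": "move_arm", "body": {
  "targets": [
    [-1, [-1, 0, 0], [0, 0, 0]]
  ]
}}

```text
clock: 12.75
position: [559.7, -21.9, 48.5]
tcp_rot: [-0.003, -0.007, 1.0, -0.0]
force: [-10.2, -0.1, 5.1]
opening: 0.4
```

Left end is against the rail, at about 3.5 N per mm of command. Now the right end.

Call:
{"method": "move_arm", "body": {
  "targets": [
    [-1, [20, 0, 0], [0, 0, 0]],
    [-1, [0, -45, 0], [0, 0, 0]],
    [-1, [0, -45, 0], [0, 0, 0]],
    [-1, [0, -45, 0], [0, 0, 0]],
    [-1, [0, 0, 0], [0, 0, 0]],
    [-1, [-7, 0, 0], [0, 0, 0]],
    [-1, [-5, 0, 0], [0, 0, 0]],
    [-1, [-3, 0, 0], [0, 0, 0]],
    [-1, [0, 0, 0], [0, 0, 0]]
  ]
}}

```text
clock: 13.88
position: [559.7, -156.1, 48.5]
tcp_rot: [0.0, -0.008, 1.0, 0.0]
force: [0.1, 0.2, 0.9]
opening: 0.4
```

Call:
{"method": "move_arm", "body": {
  "targets": [
    [-1, [-1, 0, 0], [0, 0, 0]],
    [-1, [-1, 0, 0], [0, 0, 0]]
  ]
}}

```text
clock: 14.12
position: [561.0, -156.7, 48.5]
tcp_rot: [-0.0, -0.007, 1.0, 0.0]
force: [-1.3, 0.9, 0.9]
opening: 0.5
```

Call:
{"method": "move_arm", "body": {
  "targets": [
    [-1, [-1, 0, 0], [0, 0, 0]],
    [-1, [-1, 0, 0], [0, 0, 0]]
  ]
}}

```text
clock: 14.38
position: [563.0, -157.1, 48.5]
tcp_rot: [-0.0, -0.007, 1.0, -0.0]
force: [-1.6, -0.0, 0.1]
opening: 0.3
```

Call:
{"method": "move_arm", "body": {
  "targets": [
    [-1, [-1, 0, 0], [0, 0, 0]]
  ]
}}

```text
clock: 14.5
position: [563.1, -157.0, 48.5]
tcp_rot: [-0.001, -0.007, 1.0, -0.0]
force: [-5.9, -0.7, 2.7]
opening: 0.9
```

Call:
{"method": "move_arm", "body": {
  "targets": [
    [-1, [-1, 0, 0], [0, 0, 0]]
  ]
}}

```text
clock: 14.62
position: [563.0, -157.0, 48.5]
tcp_rot: [-0.003, -0.007, 1.0, -0.0]
force: [-8.5, -0.5, 6.4]
opening: 0.5
```

Call:
{"method": "move_arm", "body": {
  "targets": [
    [-1, [-1, 0, 0], [0, 0, 0]]
  ]
}}

```text
clock: 14.75
position: [563.0, -157.0, 48.5]
tcp_rot: [-0.004, -0.007, 1.0, 0.0]
force: [-11.1, -0.4, 5.9]
opening: 0.4
```

Call:
{"method": "move_arm", "body": {
  "targets": [
    [-1, [-1, 0, 0], [0, 0, 0]]
  ]
}}

```text
clock: 14.88
position: [562.9, -157.0, 48.6]
tcp_rot: [-0.005, -0.007, 1.0, 0.0]
force: [-13.7, -1.0, 7.0]
opening: 0.2
```

Call:
{"method": "move_arm", "body": {
  "targets": [
    [-1, [-0.5, 0, 0], [0, 0, 0]],
    [-1, [0, 0, 0], [0, 0, 0]],
    [-1, [0, 0, 0], [0, 0, 0]],
    [-1, [0, 0, 0], [0, 0, 0]],
    [-1, [0, 0, 0], [0, 0, 0]],
    [-1, [0, 0, 0], [0, 0, 0]],
    [-1, [0, 0, 0], [0, 0, 0]]
  ]
}}

```text
clock: 15.75
position: [562.9, -157.0, 48.6]
tcp_rot: [-0.005, -0.007, 1.0, 0.0]
force: [-13.7, 0.0, 7.7]
opening: 0.0
```

Call:
{"method": "move_arm", "body": {
  "targets": [
    [-1, [20, 0, 0], [0, 0, 0]],
    [-1, [0, 45, 0], [0, 0, 0]],
    [-1, [0, 45, 0], [0, 0, 0]],
    [-1, [0, 45, 0], [0, 0, 0]],
    [-1, [0, 0, 0], [0, 0, 0]],
    [-1, [-7, 0, 0], [0, 0, 0]],
    [-1, [-4, 0, 0], [0, 0, 0]],
    [-1, [0, 0, 0], [0, 0, 0]]
  ]
}}

```text
clock: 16.75
position: [557.3, -23.0, 48.4]
tcp_rot: [0.0, -0.006, 1.0, -0.0]
force: [0.6, -0.1, -0.4]
opening: 0.1
```

Call:
{"method": "move_arm", "body": {
  "targets": [
    [-1, [-2, 0, 0], [0, 0, 0]],
    [-1, [-1, 0, 0], [0, 0, 0]]
  ]
}}

```text
clock: 17.0
position: [559.8, -22.2, 48.5]
tcp_rot: [0.0, -0.007, 1.0, 0.0]
force: [0.8, 0.3, 0.5]
opening: 0.5
```

Call:
{"method": "move_arm", "body": {
  "targets": [
    [-1, [-1, 0, 0], [0, 0, 0]],
    [-1, [-1, 0, 0], [0, 0, 0]]
  ]
}}

```text
clock: 17.25
position: [560.7, -21.8, 48.5]
tcp_rot: [-0.001, -0.007, 1.0, 0.0]
force: [-4.4, -0.6, 2.6]
opening: 0.7
```

Call:
{"method": "move_arm", "body": {
  "targets": [
    [-1, [-1, 0, 0], [0, 0, 0]],
    [-1, [-1, 0, 0], [0, 0, 0]]
  ]
}}

```text
clock: 17.5
position: [560.6, -21.8, 48.5]
tcp_rot: [-0.004, -0.007, 1.0, -0.0]
force: [-10.8, -0.5, 6.5]
opening: 0.5
```

Call:
{"method": "move_arm", "body": {
  "targets": [
    [-1, [-1, 0, 0], [0, 0, 0]],
    [-1, [-0.5, 0, 0], [0, 0, 0]],
    [-1, [0, 0, 0], [0, 0, 0]],
    [-1, [0, 0, 0], [0, 0, 0]]
  ]
}}

```text
clock: 18.0
position: [560.5, -21.8, 48.6]
tcp_rot: [-0.005, -0.007, 1.0, -0.0]
force: [-12.0, -0.7, 8.0]
opening: 0.4
```

Call:
{"method": "move_arm", "body": {
  "targets": [
    [-1, [0, 0, 0], [0, 0, 0]],
    [-1, [0, 0, 0], [0, 0, 0]],
    [-1, [0, 0, 0], [0, 0, 0]],
    [-1, [0, 0, 0], [0, 0, 0]]
  ]
}}

```text
clock: 18.5
position: [560.5, -21.8, 48.6]
tcp_rot: [-0.005, -0.007, 1.0, -0.0]
force: [-12.2, -0.0, 8.5]
opening: 0.3
```

Normal push is 12 N with some downward friction. I'll lift the command slightly and raise the push to about 15 N, held.

Call:
{"method": "move_arm", "body": {
  "targets": [
    [-1, [0, 0, -0.5], [0, 0, 0]],
    [-1, [-0.8, 0, 0], [0, 0, 0]],
    [-1, [0, 0, 0], [0, 0, 0]]
  ]
}}

```text
clock: 18.88
position: [560.4, -21.8, 48.6]
tcp_rot: [-0.006, -0.007, 1.0, -0.0]
force: [-15.2, -1.0, 7.8]
opening: 0.5
```

Call:
{"method": "move_arm", "body": {
  "targets": [
    [-1, [0, 0, 0], [0, 0, 0]],
    [-1, [0, 0, 0], [0, 0, 0]],
    [-1, [0, 0, 0], [0, 0, 0]]
  ]
}}

```text
clock: 19.25
position: [560.4, -21.9, 48.6]
tcp_rot: [-0.006, -0.007, 1.0, -0.0]
force: [-14.5, -0.3, 8.3]
opening: 0.5
```

Now one firm press at mid-length to seat the whole edge.

Call:
{"method": "move_arm", "body": {
  "targets": [
    [-1, [20, 0, 0], [0, 0, 0.5]],
    [-1, [0, -35, 0], [0, 0, 0]],
    [-1, [0, -33, 0], [0, 0, 0]],
    [-1, [0, 0, 0], [0, 0, 0]],
    [-1, [-7, 0, 0], [0, 0, 0]],
    [-1, [-5, 0, 0], [0, 0, 0]],
    [-1, [-2, 0, 0], [0, 0, 0]],
    [-1, [0, 0, 0], [0, 0, 0]]
  ]
}}

```text
clock: 20.25
position: [560.6, -89.4, 49.0]
tcp_rot: [-0.0, -0.003, 1.0, 0.0]
force: [-0.9, 0.2, 0.2]
opening: 0.4
```

Call:
{"method": "move_arm", "body": {
  "targets": [
    [-1, [-2, 0, 0], [0, 0, 0]],
    [-1, [-1, 0, 0], [0, 0, 0]]
  ]
}}

```text
clock: 20.5
position: [561.9, -89.7, 49.0]
tcp_rot: [-0.002, -0.003, 1.0, 0.0]
force: [-7.3, 0.1, 3.7]
opening: 0.5
```

Call:
{"method": "move_arm", "body": {
  "targets": [
    [-1, [-1, 0, 0], [0, 0, 0]],
    [-1, [-1, 0, 0], [0, 0, 0]]
  ]
}}

```text
clock: 20.75
position: [561.8, -89.7, 49.0]
tcp_rot: [-0.004, -0.003, 1.0, 0.0]
force: [-10.9, 0.9, 6.9]
opening: 0.6
```

Call:
{"method": "move_arm", "body": {
  "targets": [
    [-1, [-1, 0, -0.5], [0, 0, 0]],
    [-1, [-0.5, 0, 0], [0, 0, 0]],
    [-1, [0, 0, 0], [0, 0, 0]]
  ]
}}

```text
clock: 21.12
position: [561.6, -89.7, 49.1]
tcp_rot: [-0.006, -0.003, 1.0, 0.0]
force: [-13.5, 0.7, 7.6]
opening: 0.5
```

Call:
{"method": "move_arm", "body": {
  "targets": [
    [-1, [-0.4, 0, 0], [0, 0, 0]],
    [-1, [0, 0, 0], [0, 0, 0]],
    [-1, [0, 0, 0], [0, 0, 0]],
    [-1, [0, 0, 0], [0, 0, 0]],
    [-1, [0, 0, 0], [0, 0, 0]],
    [-1, [0, 0, 0], [0, 0, 0]]
  ]
}}

```text
clock: 21.88
position: [561.6, -89.7, 49.0]
tcp_rot: [-0.006, -0.003, 1.0, 0.001]
force: [-14.7, 0.4, 7.9]
opening: 0.7
```

The three contact points (560.6 at y -22, 561.8 at -90, 563.0 at -157) are collinear and parallel to the rail, so the edge is flat and has been pressed home. Next I'll go round to the free end.

Call:
{"method": "move_arm", "body": {
  "targets": [
    [-1, [40, 0, 0], [0, 0, -0.5]],
    [-1, [0, -50, 0], [0, 0, 0]],
    [-1, [0, -50, 0], [0, 0, 0]],
    [-1, [0, -46, 0], [0, 0, 0]],
    [-1, [0, 0, 0], [0, 0, 0]],
    [-1, [-45, 0, 0], [0, 0, 0]],
    [-1, [-45, 0, 0], [0, 0, 0]],
    [-1, [0, 0, 0], [0, 0, 0]],
    [-1, [0, 0, 0], [0, 0, 0]]
  ]
}}

```text
clock: 23.0
position: [619.0, -233.7, 49.2]
tcp_rot: [-0.001, -0.008, 1.0, 0.0]
force: [0.4, -0.1, -0.2]
opening: 0.2
```

```bash
python3 - <<'E'
from plant import *
from h import *
o=get_obs();print(o["position"].round(1),o["tcp_rot"].round(4),o["clock"],o["force"].round(1))
p,d=snapshot("side");q,d2=snapshot("top")
cv2.imwrite("pics/s10.png",np.hstack([cv2.resize(p[120:240,260:420,::-1],None,fx=2.5,fy=2.5,interpolation=cv2.INTER_CUBIC),cv2.resize(q[90:210,240:400,::-1],None,fx=2.5,fy=2.5,interpolation=cv2.INTER_CUBIC)]))
E
```

```text
[ 619.  -233.7   49.2] [-5.0e-04 -7.8e-03  1.0e+00  3.0e-04] 23.0 [ 0.4 -0.1 -0.2]
```

View pics/s10.png

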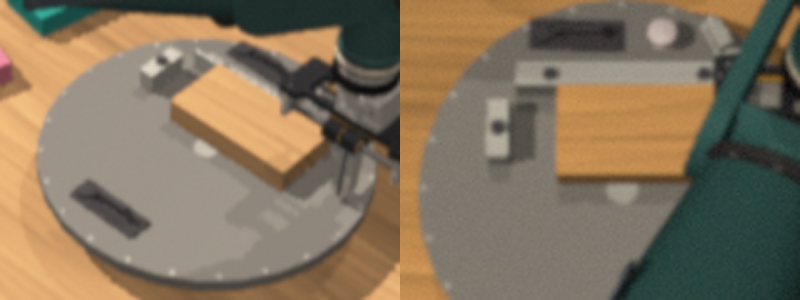

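The view shows the stile flat along the rail, its stop-side end at top px ≈(303,124), about 53 mm from the stop. Now I'll slide it, with contact expected at TCP y≈-196 and the stop at about -143.

Call:
{"method": "move_arm", "body": {
  "targets": [
    [-1, [0, 15, 0], [0, 0, 0]],
    [-1, [0, 12, 0], [0, 0, 0]],
    [-1, [0, 5, 0], [0, 0, 0]],
    [-1, [0, 5, 0], [0, 0, 0]],
    [-1, [0, 5, 0], [0, 0, 0]],
    [-1, [0, 5, 0], [0, 0, 0]]
  ]
}}

```text
clock: 23.85
position: [618.8, -188.2, 49.5]
tcp_rot: [0.0, -0.007, 1.0, -0.001]
force: [-0.1, -1.4, -0.3]
opening: 0.7
```

Call:
{"method": "move_arm", "body": {
  "targets": [
    [-1, [0, 5, 0], [0, 0, 0]],
    [-1, [0, 5, 0], [0, 0, 0]],
    [-1, [0, 5, 0], [0, 0, 0]],
    [-1, [0, 5, 0], [0, 0, 0]],
    [-1, [0, 5, 0], [0, 0, 0]]
  ]
}}

```text
clock: 24.48
position: [618.3, -162.6, 49.5]
tcp_rot: [-0.0, -0.007, 1.0, -0.0]
force: [-0.2, -1.3, -0.4]
opening: 0.5
```

```bash
python3 - <<'E'
from plant import *
from h import *
o=get_obs();print(o["position"].round(1),o["clock"],o["force"].round(1))
q,d2=snapshot("top")
cv2.imwrite("pics/s11.png",cv2.resize(q[90:190,240:400,::-1],None,fx=5,fy=5,interpolation=cv2.INTER_CUBIC))
E
```

```text
[ 618.3 -162.6   49.5] 24.475 [-0.2 -1.3 -0.4]
```

View pics/s11.png

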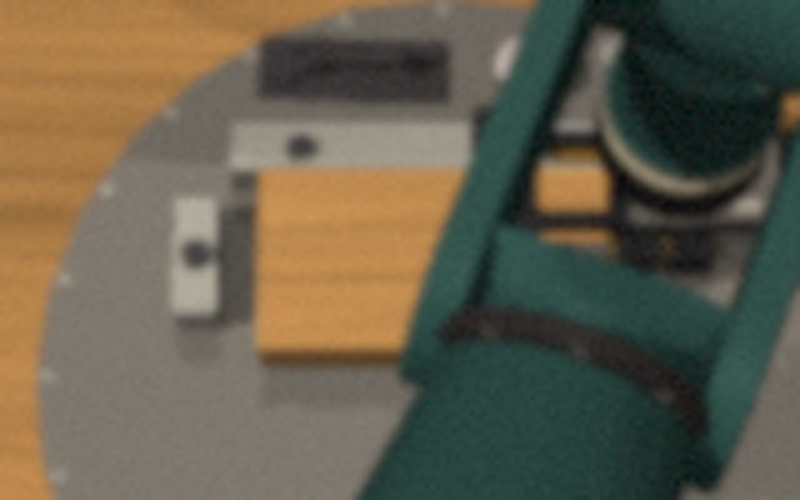

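The stile stays along the rail, with about 18 mm left to the stop.

Call:
{"method": "move_arm", "body": {
  "targets": [
    [-1, [0, 4, 0], [0, 0, 0]],
    [-1, [0, 4, 0], [0, 0, 0]],
    [-1, [0, 3, 0], [0, 0, 0]],
    [-1, [0, 2, 0], [0, 0, 0]],
    [-1, [0, 1, 0], [0, 0, 0]]
  ]
}}

```text
clock: 25.15
position: [618.1, -148.8, 49.6]
tcp_rot: [-0.0, -0.007, 1.0, -0.0]
force: [-1.1, -2.2, -0.9]
opening: 0.2
```

Call:
{"method": "move_arm", "body": {
  "targets": [
    [-1, [0, 1, 0], [0, 0, 0]],
    [-1, [0, 1, 0], [0, 0, 0]]
  ]
}}

```text
clock: 25.4
position: [618.1, -146.9, 49.6]
tcp_rot: [-0.0, -0.007, 1.0, -0.0]
force: [-1.7, -2.6, 0.2]
opening: -0.1
```

Call:
{"method": "move_arm", "body": {
  "targets": [
    [-1, [0, 1, 0], [0, 0, 0]],
    [-1, [0, 1, 0], [0, 0, 0]]
  ]
}}

```text
clock: 25.65
position: [618.0, -144.9, 49.5]
tcp_rot: [-0.0, -0.007, 1.0, -0.0]
force: [-1.3, -1.5, 1.1]
opening: 0.3
```

Call:
{"method": "move_arm", "body": {
  "targets": [
    [-1, [0, 1, 0], [0, 0, 0]],
    [-1, [0, 1, 0], [0, 0, 0]]
  ]
}}

```text
clock: 25.9
position: [618.0, -142.9, 49.6]
tcp_rot: [-0.0, -0.007, 1.0, -0.0]
force: [-1.9, -3.6, 0.5]
opening: 0.2
```

Call:
{"method": "move_arm", "body": {
  "targets": [
    [-1, [0, 1, 0], [0, 0, 0]]
  ]
}}

```text
clock: 26.02
position: [618.0, -141.9, 49.6]
tcp_rot: [-0.0, -0.007, 1.0, -0.0]
force: [-2.3, -4.4, 0.3]
opening: 0.7
```

Call:
{"method": "move_arm", "body": {
  "targets": [
    [-1, [0, 1, 0], [0, 0, 0]]
  ]
}}

```text
clock: 26.15
position: [618.0, -142.0, 49.6]
tcp_rot: [-0.0, -0.007, 1.0, -0.001]
force: [-2.0, -6.2, -0.1]
opening: 0.3
```

Stop reached. Pressing on.

Call:
{"method": "move_arm", "body": {
  "targets": [
    [-1, [0, 1, 0], [0, 0, 0]],
    [-1, [0, 1, 0], [0, 0, 0]]
  ]
}}

```text
clock: 26.4
position: [618.0, -142.1, 49.6]
tcp_rot: [0.0, -0.007, 1.0, -0.003]
force: [-1.5, -10.6, -1.5]
opening: 0.3
```

Call:
{"method": "move_arm", "body": {
  "targets": [
    [-1, [0, 1, 0], [0, 0, 0]]
  ]
}}

```text
clock: 26.52
position: [618.0, -142.1, 49.7]
tcp_rot: [0.0, -0.007, 1.0, -0.004]
force: [-1.3, -13.8, -1.4]
opening: 0.1
```

Call:
{"method": "move_arm", "body": {
  "targets": [
    [-1, [0, 0.5, 0], [0, 0, 0]],
    [-1, [0, 0, 0], [0, 0, 0]],
    [-1, [0, 0, 0], [0, 0, 0]],
    [-1, [0, 0, 0], [0, 0, 0]],
    [-1, [0, 0, 0], [0, 0, 0]],
    [-1, [0, 0, 0], [0, 0, 0]],
    [-1, [0, 0, 0], [0, 0, 0]]
  ]
}}

```text
clock: 27.4
position: [618.0, -142.2, 49.7]
tcp_rot: [0.0, -0.006, 1.0, -0.004]
force: [-2.0, -11.8, -1.0]
opening: 0.6
```

Call:
{"method": "move_arm", "body": {
  "targets": [
    [-1, [0, -1, 0], [0, 0, 0]],
    [-1, [0, -1.5, 0], [0, 0, 0]],
    [-1, [0, -1.5, 0], [0, 0, 0]],
    [-1, [0, -2, 0], [0, 0, 0]],
    [-1, [0, -20, 0], [0, 0, 0]],
    [-1, [0, -40, 0], [0, 0, 0]],
    [-1, [45, 0, 0], [0, 0, 0]],
    [-1, [45, 0, 0], [0, 0, 0]],
    [-1, [45, 0, 0], [0, 0, 0]],
    [-1, [0, 0, 0], [0, 0, 0]]
  ]
}}

```text
clock: 28.65
position: [481.5, -205.4, 49.1]
tcp_rot: [-0.001, -0.006, 1.0, 0.001]
force: [0.7, 0.2, 0.4]
opening: 0.3
```

```bash
python3 - <<'E'
from plant import *
from meas import *
o=get_obs();print(o["position"].round(1),o["clock"],o["force"].round(1))
p,d=snapshot("side");q,d2=snapshot("top")
cv2.imwrite("pics/top12.png",q[:,:,::-1])
cv2.imwrite("pics/s12.png",np.hstack([cv2.resize(p[120:240,260:420,::-1],None,fx=2.5,fy=2.5,interpolation=cv2.INTER_CUBIC),cv2.resize(q[90:210,240:400,::-1],None,fx=2.5,fy=2.5,interpolation=cv2.INTER_CUBIC)]))
E
```

```text
[ 481.5 -205.4   49.1] 28.65 [0.7 0.2 0.4]
```

View pics/s12.png

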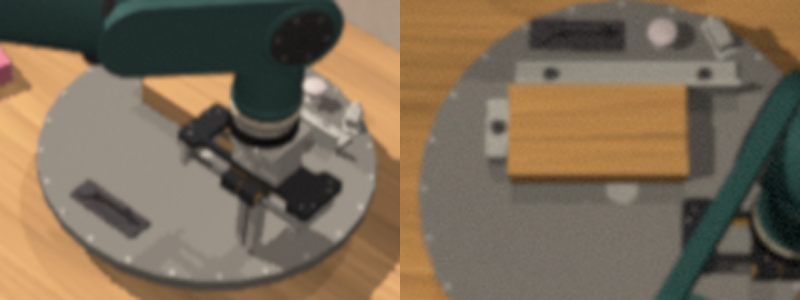

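The steady reading at the stop fell to about 12 N, so I'll press again. First I'll measure the current fit.

```bash
python3 - <<'E'
from meas import *
p=cv2.imread("pics/top12.png")
m=stile(p);r,c=quad(m)
W=plane("top",c,95)[:,:2]
rr=cv2.minAreaRect(W.astype(np.float32));print(rr);print(cv2.boxPoints(rr).round(1))
E
```

```text
[ 283  124   73   37 2628] [318.77207002 141.97298326]
((615.442626953125, -41.17247009277344), (94.47164154052734, 179.9681854248047), 1.0542421340942383)
[[ 566.6   47.9]
 [ 569.9 -132. ]
 [ 664.3 -130.3]
 [ 661.    49.7]]
```

The stile is at 1.05° (rail about 0.9–1.0°), with its end at y≈49, at the stop. I'll go back to finish the stop press at a true 15 N.

Call:
{"method": "move_arm", "body": {
  "targets": [
    [-1, [-45, 0, 0], [0, 0, 0]],
    [-1, [-45, 0, 0], [0, 0, 0]],
    [-1, [-45, 0, 0], [0, 0, 0]],
    [-1, [0, 30, 0], [0, 0, 0]],
    [-1, [0, 20, 0], [0, 0, 0]],
    [-1, [0, 8, 0], [0, 0, 0]],
    [-1, [0, 3, 0], [0, 0, 0]],
    [-1, [0, 0, 0], [0, 0, 0]]
  ]
}}

```text
clock: 29.75
position: [618.1, -142.8, 50.1]
tcp_rot: [0.0, -0.007, 1.0, -0.0]
force: [0.1, 0.1, 0.1]
opening: 0.0
```

Call:
{"method": "move_arm", "body": {
  "targets": [
    [-1, [0, 1, 0], [0, 0, 0]],
    [-1, [0, 1, 0], [0, 0, 0]]
  ]
}}

```text
clock: 30.0
position: [618.0, -142.0, 49.9]
tcp_rot: [0.0, -0.007, 1.0, -0.001]
force: [-1.1, -4.4, 1.1]
opening: 0.5
```

Call:
{"method": "move_arm", "body": {
  "targets": [
    [-1, [0, 1, 0], [0, 0, 0]],
    [-1, [0, 1, 0], [0, 0, 0]]
  ]
}}

```text
clock: 30.25
position: [618.0, -142.1, 50.0]
tcp_rot: [0.0, -0.006, 1.0, -0.003]
force: [-1.0, -8.9, -0.0]
opening: 0.4
```

Call:
{"method": "move_arm", "body": {
  "targets": [
    [-1, [0, 1, 0], [0, 0, 0]],
    [-1, [0, 1, 0], [0, 0, 0]],
    [-1, [0, 0, 0], [0, 0, 0]]
  ]
}}

```text
clock: 30.62
position: [618.0, -142.2, 50.1]
tcp_rot: [0.0, -0.006, 1.0, -0.005]
force: [0.2, -12.1, -1.3]
opening: 0.5
```

Call:
{"method": "move_arm", "body": {
  "targets": [
    [-1, [0, 0.5, 0], [0, 0, 0]],
    [-1, [0, 0, 0], [0, 0, 0]],
    [-1, [0, 0, 0], [0, 0, 0]]
  ]
}}

```text
clock: 31.0
position: [618.0, -142.2, 50.1]
tcp_rot: [0.0, -0.006, 1.0, -0.005]
force: [-0.2, -13.3, -0.6]
opening: 0.2
```

Call:
{"method": "move_arm", "body": {
  "targets": [
    [-1, [0, 0.6, 0], [0, 0, 0]],
    [-1, [0, 0, 0], [0, 0, 0]],
    [-1, [0, 0, 0], [0, 0, 0]]
  ]
}}

```text
clock: 31.38
position: [618.0, -142.3, 50.2]
tcp_rot: [0.0, -0.006, 1.0, -0.006]
force: [0.3, -13.8, -1.1]
opening: 0.9
```

Call:
{"method": "move_arm", "body": {
  "targets": [
    [-1, [0, 0.2, 0], [0, 0, 0]],
    [-1, [0, 0, 0], [0, 0, 0]],
    [-1, [0, 0, 0], [0, 0, 0]],
    [-1, [0, 0, 0], [0, 0, 0]],
    [-1, [0, 0, 0], [0, 0, 0]],
    [-1, [0, 0, 0], [0, 0, 0]]
  ]
}}

```text
clock: 32.12
position: [618.0, -142.3, 50.1]
tcp_rot: [0.0, -0.006, 1.0, -0.006]
force: [-0.2, -14.9, -1.9]
opening: 0.3
```

Call:
{"method": "move_arm", "body": {
  "targets": [
    [-1, [0, -1, 0], [0, 0, 0]],
    [-1, [0, -1.5, 0], [0, 0, 0]],
    [-1, [0, -1.5, 0], [0, 0, 0]],
    [-1, [0, -2, 0], [0, 0, 0]],
    [-1, [0, -15, 0], [0, 0, 0]],
    [-1, [0, -40, 0], [0, 0, 0]],
    [-1, [50, 0, 0], [0, 0, 0]],
    [-1, [50, 0, 0], [0, 0, 0]],
    [-1, [0, 0, 0], [0, 0, 0]]
  ]
}}

```text
clock: 33.25
position: [515.1, -196.7, 47.9]
tcp_rot: [-0.002, -0.006, 1.0, 0.001]
force: [0.2, 0.4, -0.3]
opening: 0.7
```

Stop press held at 14.9 N. The sideways slide could have loosened the rail contact, so I'll re-seat it with a centre press. Contact is expected at TCP x≈560.9 if it is still tight.

Call:
{"method": "move_arm", "body": {
  "targets": [
    [-1, [0, 50, 0], [0, 0, 0]],
    [-1, [0, 55, 0], [0, 0, 0]],
    [-1, [0, 52, 0], [0, 0, 0]],
    [-1, [0, 0, 0], [0, 0, 0]],
    [-1, [-25, 0, 0], [0, 0, 0]],
    [-1, [-15, 0, 0], [0, 0, 0]],
    [-1, [-4, 0, 0], [0, 0, 0]],
    [-1, [0, 0, 0], [0, 0, 0]]
  ]
}}

```text
clock: 34.25
position: [560.7, -40.4, 49.3]
tcp_rot: [-0.0, -0.007, 1.0, 0.0]
force: [-0.2, 1.4, -0.9]
opening: 0.8
```

Call:
{"method": "move_arm", "body": {
  "targets": [
    [-1, [-1, 0, 0], [0, 0, 0]],
    [-1, [-1, 0, 0], [0, 0, 0]]
  ]
}}

```text
clock: 34.5
position: [561.0, -40.2, 49.4]
tcp_rot: [-0.002, -0.007, 1.0, -0.0]
force: [-6.0, -1.4, 2.1]
opening: 0.5
```

Call:
{"method": "move_arm", "body": {
  "targets": [
    [-1, [-1, 0, 0], [0, 0, 0]]
  ]
}}

```text
clock: 34.62
position: [561.0, -40.2, 49.4]
tcp_rot: [-0.003, -0.007, 1.0, -0.0]
force: [-8.0, -2.2, 4.7]
opening: 0.1
```

Contact came at 561.0, so the rail side is tight. I'll press gently to about 14 N, back off, lift away and look.

Call:
{"method": "move_arm", "body": {
  "targets": [
    [-1, [-1, 0, 0], [0, 0, 0]],
    [-1, [-1, 0, -0.3], [0, 0, 0]],
    [-1, [-0.5, 0, 0], [0, 0, 0]],
    [-1, [0, 0, 0], [0, 0, 0]],
    [-1, [0, 0, 0], [0, 0, 0]],
    [-1, [0, 0, 0], [0, 0, 0]],
    [-1, [0, 0, 0], [0, 0, 0]]
  ]
}}

```text
clock: 35.5
position: [560.8, -40.2, 49.5]
tcp_rot: [-0.006, -0.007, 1.0, -0.0]
force: [-12.5, -1.7, 6.5]
opening: 0.4
```

Call:
{"method": "move_arm", "body": {
  "targets": [
    [-1, [1.5, 0, 0], [0, 0, 0]],
    [-1, [2, 0, 0], [0, 0, 0]],
    [-1, [2, 0, 0], [0, 0, 0]],
    [-1, [3, 0, 0], [0, 0, 0]],
    [-1, [40, 0, 0], [0, 0, 0]],
    [-1, [40, 0, 0], [0, 0, 0]],
    [-1, [0, 0, -50], [0, 0, 0]],
    [-1, [0, 0, -50], [0, 0, 0]],
    [-1, [40, -40, -20], [0, 0, 0]],
    [-1, [40, -40, 0], [0, 0, 0]],
    [-1, [20, -50, 0], [0, 0, 0]],
    [-1, [0, 0, 0], [0, 0, 0]]
  ]
}}

```text
clock: 37.0
position: [378.7, -175.2, 170.4]
tcp_rot: [0.001, -0.004, 1.0, -0.001]
force: [0.5, 0.3, -0.1]
opening: 0.4
```

```bash
python3 - <<'E'
from plant import *
from meas import *
o=get_obs();print(o["position"].round(1),o["clock"],o["force"].round(1))
p,d=snapshot("side");q,d2=snapshot("top")
cv2.imwrite("pics/s13.png",np.hstack([cv2.resize(p[120:240,260:420,::-1],None,fx=2.5,fy=2.5,interpolation=cv2.INTER_CUBIC),cv2.resize(q[90:210,240:400,::-1],None,fx=2.5,fy=2.5,interpolation=cv2.INTER_CUBIC)]))
m=stile(np.ascontiguousarray(q[:,:,::-1]));r,c=quad(m)
rr=cv2.minAreaRect(plane("top",c,95)[:,:2].astype(np.float32));print(rr);print(cv2.boxPoints(rr).round(1))
E
```

```text
[ 378.7 -175.2  170.4] 37.0 [ 0.5  0.3 -0.1]
[ 283  124   73   37 2578] [318.89216447 141.61132661]
((616.7455444335938, -40.99263000488281), (94.68508911132812, 179.5187225341797), 1.9776577949523926)
[[ 566.3   47.1]
 [ 572.5 -132.3]
 [ 667.2 -129.1]
 [ 661.    50.3]]
```

View pics/s13.png

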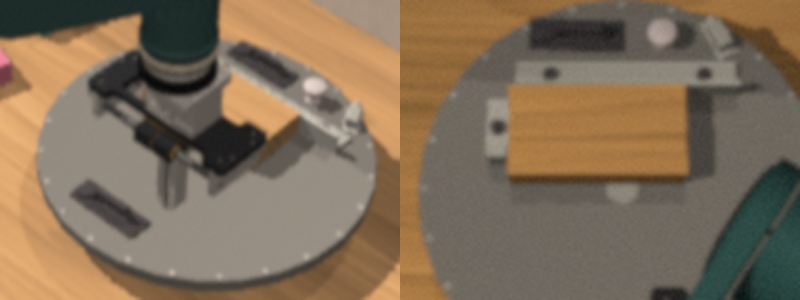

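The rectangle angle differs by 0.9° between the two pictures. I'll check with a sub-pixel line fit of the edges.

```bash
python3 - <<'E'
from plant import *
from h import *
def sub(prof,up):
    g=np.diff(prof);i=np.argmax(g if up else -g);s=slice(max(i-2,0),i+3);w=np.clip((g if up else -g)[s],0,None);return (w*np.arange(len(g))[s]).sum()/w.sum()+.5
def ana(q,name):
    sat=cv2.GaussianBlur(cv2.cvtColor(q,cv2.COLOR_BGR2HSV)[...,1].astype(float),(3,3),0)
    xs=np.arange(288,350)
    far=np.array([(x,115+sub(sat[115:135,x],True)) for x in xs])
    ys=np.arange(131,155)
    le=np.array([(270+sub(sat[y,270:295],True),y) for y in ys])
    F=plane("top",far,95);L=plane("top",le,95)
    vx,vy,x0,y0=cv2.fitLine(F[:,:2].astype(np.float32),cv2.DIST_HUBER,0,.01,.01).ravel()
    print(name,"far edge angle",np.degrees(np.arctan(-vx/vy)).round(2),"x at y=-40",(x0+vx/vy*(-40-y0)).round(1))
    vx,vy,x0,y0=cv2.fitLine(L[:,:2].astype(np.float32),cv2.DIST_HUBER,0,.01,.01).ravel()
    print(" end angle",np.degrees(np.arctan(vy/vx)).round(2),"y at x=617",(y0+vy/vx*(617-x0)).round(1))
    # rail far edge (back of foot/leg)
    v=cv2.GaussianBlur(q[...,0].astype(float),(3,3),0)
    R=plane("top",np.array([(x,108+sub(v[108:121,x],True)) for x in range(292,372)]),90)
    vx,vy,x0,y0=cv2.fitLine(R[:,:2].astype(np.float32),cv2.DIST_HUBER,0,.01,.01).ravel()
    print(" rail back angle",np.degrees(np.arctan(-vx/vy)).round(2))
ana(cv2.imread("pics/top12.png"),"before")
q=snapshot("top")[0][:,:,::-1].copy();cv2.imwrite("pics/top14.png",q);ana(q,"after")
cv2.imwrite("pics/c14.png",cv2.resize(q[100:175,265:375],None,fx=7,fy=7,interpolation=cv2.INTER_CUBIC))
print(get_obs()["clock"])
E
```

```text
before far edge angle 1.04 x at y=-40 664.6
 end angle -0.01 y at x=617 49.3
 rail back angle 0.42
after far edge angle 1.02 x at y=-40 664.6
 end angle 0.64 y at x=617 49.4
 rail back angle 0.31
37.15
```

View pics/c14.png

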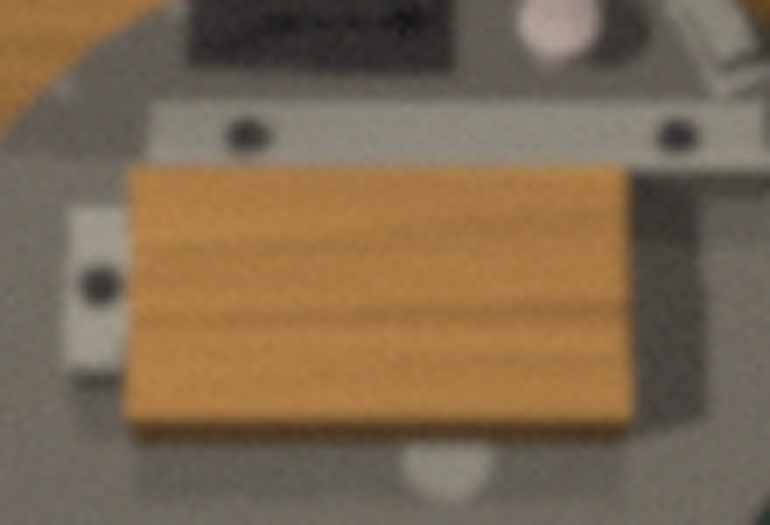

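The line fit shows no change: far edge at 1.04° then 1.02°, end at y 49.3 then 49.4. No gap is visible at rail or stop, and the latches, knob and catch are where they were. Handing in.

```bash
python3 - <<'E'
from plant import *
print(job_done())
E
```

```text
the job is handed in; nothing more can be done
None
```

The stile is tight against both rail and stop, and I handed the job in at about 37 s with the arm lifted clear.

**What I did**
- **Rail:** I pushed the stile with the shut fingers at its right and left ends in turn until the long edge lay flat. I then pressed it home at 13.7 N on the right end, and at about 14.5 N on the left end and at mid-length, each held.
- **Stop:** I slid it about 53 mm along the rail. The first press there settled at about 12 N, so I pressed again and held it at 14.9 N.
- **Final press:** I re-seated it on the rail with a centre press of about 12.5 N.

**Last checks**
- **Rail:** The three contact points before the slide lay on one line parallel to the rail. After the slide, contact came at 561.0 mm against 560.9 expected.
- **Stop:** The end measures y≈49.4, at the stop face (about 49).
- **Picture:** The final top view shows no gap at rail or stop, and the latches, knob and catch look unmoved.
- **Force:** The highest force I read was about 17 N, including downward friction. Readings come only at the end of each call.

**What disagreed**
- **Tool height:** The fingertips stood about 25 mm above the reported TCP, not ahead of it as the description says. I set heights from the cameras and force readings instead.
- **Angles:** One coarse rectangle fit gave the stile's turn as 1.98°, but the sub-pixel edge fit gave 1.02°, unchanged from before. The noisy fit of the rail's back edge read 0.3–0.4°, and the end edge read -0.01° then 0.64°.

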